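# Load the last two grips and latch the magazine gate

## Task

Two black moulded grips belong in the low magazine with the sliding gate: one lies askew across the lane ridges in the gate's way, the other is on the bench. Lay both (without dropping them) flat in the magazine, one lengthwise in each lane, then push the sliding gate fully home over them until the spring catch clicks up behind it, and let go. Leave the solder spool, the bottle and the soldering station where they stand.

Things in the scene. Friction and masses are not known exactly. Their poses are not given: they have to be found in the camera images.
- magazine: Fixed grey base plate, x -87..118, y -160..155, 10 mm thick. Origin on the bench, at the bay's middle in x; x runs along the lanes, y is the way the gate shuts. Rails along y at x +-(72..86), tops 49 mm above the bench (keepers, stops to 68). Open bay between: lanes, floor 10 mm above the bench, parted by three ridges along x, 8 wide, 8 high, at y 9, 71, 133 mm.
- lane_1 (a point): Middle of the lane nearer to the open gate, on its floor, at magazine (0, 40, 10) mm; axes as the magazine's. Lane 54 mm wide (y) between ridges, 144 mm long (x) between rails. A loaded grip lies along x, its collar either way.
- lane_2 (a point): Middle of the other lane, on the lane floor, at magazine (0, 102, 10) mm; same sizes and axes as lane_1. Either grip may go in either lane.
- gate (a joint): How far the gate has slid shut along magazine +y, in m: 0 open (leading edge at magazine y -25 mm), 0.160 home against stops; starts 0 to 0.022. Aluminium plate 160 (x) by 130 (y) by 6 mm, underside 50 mm above the bench: passes 6 mm over grips lying flat in the lanes; one on a ridge blocks it. Stays where left; friction about 5 N, the catch adds about 5 N over the last 35 mm.
- gate_tab (a point): Middle of the top face of the gate's push tab: upright dark steel, 60 wide (x), 12 thick (y), 32 mm tall above the plate, top 88 mm above the bench; axes as the magazine's. Push on its -y face or pinch its thickness from above. At magazine (0, -120, 88) mm when gate = 0, at (0, 40, 88) mm when home.
- catch (a joint): How far the spring catch is pressed down, in m: 0 sprung up, about 0.008 while the gate's side ear rides over it. Ramped steel tooth 14 mm wide in a dark block outside the +x rail, at magazine (100, 0) mm, top 58 mm above the bench. The ear meets it at gate = 0.123 and clears it at 0.157: it then springs up behind the ear and holds the gate. Need not be touched.
- grip_a: Loose black moulded grip: flat-sided bar 120 long (x), 28 wide (y), 34 mm tall, 0.1 to 0.18 kg, with a 10 mm steel collar (24 wide, 30 tall) at its +x end. Origin: centre of its underside. Starts flat on two ridges (underside 18 mm above the bench) over lane_2, roughly along magazine y (within 0.5 rad). Hold it across its 28 mm width.
- grip_b: Loose grip identical to grip_a, same origin and axes. Starts flat on the bench at any heading, to the left or to the right of the magazine (it changes places with the spool).
- spool: Bystander: reel of solder, 62 mm diameter, 45 mm tall, standing on its flange. Origin: centre of its underside. Leave alone.
- bottle: Bystander: white plastic bottle, 60 mm diameter, 160 mm tall, upright. Origin: centre of its underside. Leave alone.
- station: Bystander: pale green soldering station, box 110 (x) by 100 (y) by 77 mm tall. Origin: centre of its underside. Leave alone.
Mind the look-alikes: they are no part of the job. What is shaped like the grip_a but turquoise is not meant.

How it is judged:
By the outcome, as a careful person would: the job done as asked, in the order asked, and still so for the second after the job is handed in, with the robot touching nothing.
It also fails if it takes over 72 s, if anything falls off the work surface, if the arm or the gripper's body presses on something with over 40 N, if the wrist force passes 120 N, or if a joint passes its speed limit or range.

## Robot

A 6-joint arm with a two-finger parallel gripper is mounted at the origin on the work surface. World frame = base frame: x ahead of the robot, y to its left, z up, the work surface at z = 0. Lengths are in mm, angles in rad, forces in N, time in s.
With the tool pointing down it reaches from about 300 to 950 mm from the base axis. Payload 3.1 kg.
Tool frame: the origin (TCP) lies midway between the tips of the shut fingers; the grasp point (between the pads) lies 19 mm behind it; z points along the fingers, y is the line along which they close (so a half turn about z gives the same grasp; the last joint's range is limited). The gripper opens to 85 mm and grips with 20 to 120 N. Pads are 22 mm wide; open, the fingers measure 114 mm over their backs; the gripper's body (76 mm by 85 mm) begins 54 mm behind the grasp point. The pads swing forward as they close: fully open they stand 13 mm farther back than shut.
Start: joints at [-1.28, 0.308, 1.634, -0, 1.2, -0.07], TCP at [220.613, -584.775, 231.272] pointing down, gripper open.
Joint ranges: [-3.06, 3.06], [-0.79, 1.96], [0.05, 2.63], [-1.19, 4.34], [0.05, 2.64], [-2.94, 2.94]. Speed limits (rad/s): [2.79, 2.79, 3.14, 3.14, 3.14, 3.14].

## Interface

Orientations are given as a 3x3 rotation matrix whose columns are the frame's x, y, z axes.
In Python, from bench import r gives the robot as it stands.
- The arm moves only by the tool arm_command, never from a script. Its argument "commands" is a list of rows, each a list of 3 entries, a list of its own where there are three numbers: the opening, from -1 (shut) to 1 (fully open), then the shift along the world's x, y, z scaled (see below), then the turn about the world's z scaled (see below). In form: [[gripper, [tx, ty, tz], spin], ...]. A call has 1 to 12 rows; each row is the pose to reach, as a shift and turn from the pose commanded when the call began, turning the shorter way round; what a row does not reach only later rows make up. The controller multiplies each number of a shift by 500 mm and each number of a turn by pi rad. A row lasts 1/12 s, in which the tool goes at most 41.7 mm and 7.16 degrees, less where a joint would pass 70% of its speed; a pose out of reach is approached as far as the arm can. A call with a number of a shift or a turn outside -1 to 1 is refused whole. A call with a gripper value outside its range is refused whole. The fingers move at their own pace and stop on an object; the grip force is fixed at half the most. Time passes only in rows, so rows that repeat a pose let the fingers close. It gives the time, the measured TCP pose, the force, the opening and the grip force at its end, in the units of the state.
- r.state(): the state, without advancing time (a new reading comes with each control period).
- r.snapshot(name): name is "side" or "top" or "wrist"; returns a dict with "image" (384x512x3 uint8, red, green, blue), "fovy" (degrees; the focal length in pixels is half the picture's height over the tangent of half this angle, whatever the lens; pixels are square), "cx", "cy" (the principal point, pixels), "R" (3x3) and "t" (3): a world point X has camera coordinates R X + t. Camera axes: x right, y down, z forward; pixel columns grow to the right and rows downward; lengths in mm; the calibration is good to about 2 mm. A picture is of the moment at which its call begins. There is no depth.
- r.sign_off(): hands the job in; it is judged then, once.
The state is a dict: "time_s": time; "qpos": joint angles; "qvel": joint speeds; "effort": joint torques, N m; "tool_pos": TCP position; "ee_rot": TCP orientation; "contact_force": force on the tool from outside, world axes, zero at the start; "torque": the same for the moment, N m; "width": finger opening in mm; "finger_force": force on a finger pad.
Only numpy, scipy, OpenCV 4.12 (cv2) and the standard library are available. Lean on these libraries where they do the work, as an engineer would, in place of code of your own. Each camera call takes 0.05 s, during which the arm holds its last target. There are 200 camera calls.

## Working session

There is one attempt and no reset: what is moved stays moved. The work goes in short steps, Python scripts to look and compute and a tool call to move; the robot and the scene stay as the last step left them, time stands still between calls to the robot, and variables do not carry over. Pictures are saved under pics/ and viewed, at most 10 in all, crops included, and the job is handed in when it is done.

Besides the shell and the picture viewer there is one more tool, called after "Emit:" by a JSON object that holds its "name" and its "arguments". arm_command: Moves the arm, as the interface text tells. Its arguments: {"type":"object","properties":{"commands":{"type":"array"}},"required":["commands"]}

```bash
mkdir -p pics; cat > h.py <<'E'
import numpy as np, cv2
from bench import r
def snap(n,f):
    s=r.snapshot(n); cv2.imwrite('pics/'+f+'.png',cv2.cvtColor(s['image'],cv2.COLOR_RGB2BGR))
    np.savez('pics/'+f+'.npz',**{k:np.array(v) for k,v in s.items()}); return s
def ray(f,pts,z):
    s=np.load('pics/'+f+'.npz'); F=192/np.tan(np.radians(float(s['fovy']))/2)
    R=s['R'];t=s['t'];C=-R.T@t; o=[]
    for (u,v) in pts:
        d=R.T@np.array([(u-s['cx'])/F,(v-s['cy'])/F,1]); o.append(C+d*(z-C[2])/d[2])
    return np.array(o)
def proj(f,P):
    s=np.load('pics/'+f+'.npz'); F=192/np.tan(np.radians(float(s['fovy']))/2)
    c=np.array(P)@s['R'].T+s['t']; return np.c_[c[:,0]/c[:,2]*F+s['cx'],c[:,1]/c[:,2]*F+s['cy']]
E
python3 - <<'E'
from h import *
a=snap('top','top0'); b=snap('side','side0')
ims=[cv2.imread('pics/%s.png'%n) for n in('top0','side0')]
cv2.imwrite('pics/top0b.png',cv2.resize(ims[0],(800,600),interpolation=cv2.INTER_CUBIC))
for n in (a,b): print(n['fovy'],n['cx'],n['cy'],-n['R'].T@n['t'])
E
```

```text
56.95518011581539 251.35526967628485 197.49004287902875 [494.79297717  47.54377566 962.38639011]
44.33885764777707 258.39489496858874 192.09036368714655 [-163.22458056 1051.72839224  844.71901614]
```

View pics/top0b.png

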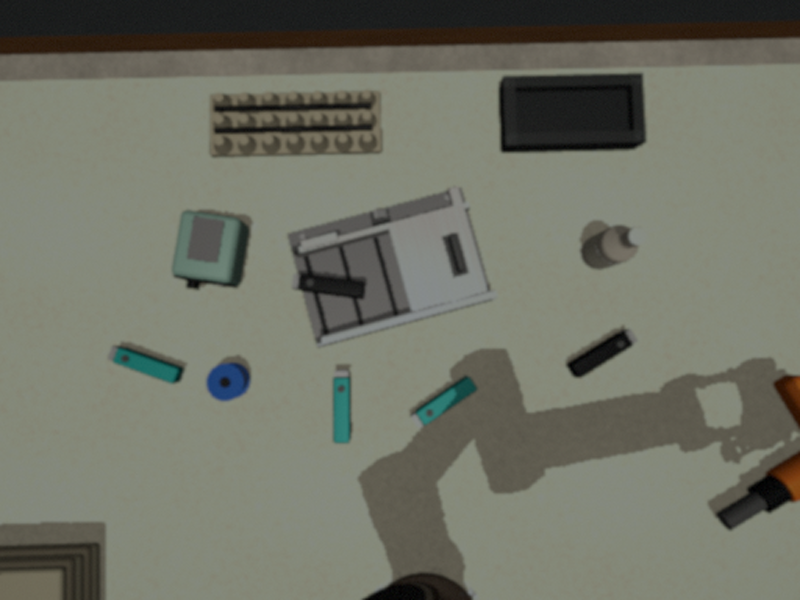

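View pics/side0.png

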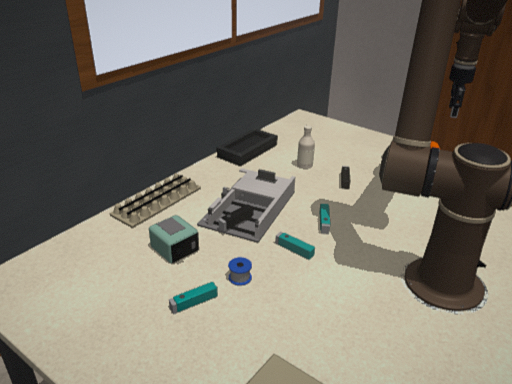

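The top view shows the magazine in the middle, with its gate on the right, the tab at about (455,254) and grip_a at about (332,286). grip_b is at about (602,352) with its collar at the upper right. The spool is at (228,381). All positions are in the 800x600 picture. Next I'll enlarge the magazine and grip_b.

```bash
python3 - <<'E'
from h import *
im=cv2.imread('pics/top0.png')
c=im[115:255,180:420]   # 240x140
c=cv2.convertScaleAbs(c,alpha=1.5,beta=10)
c=cv2.resize(c,(792,462),interpolation=cv2.INTER_CUBIC)
cv2.imwrite('pics/c1.png',c)
E
```

```text
(no output)
```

View pics/c1.png

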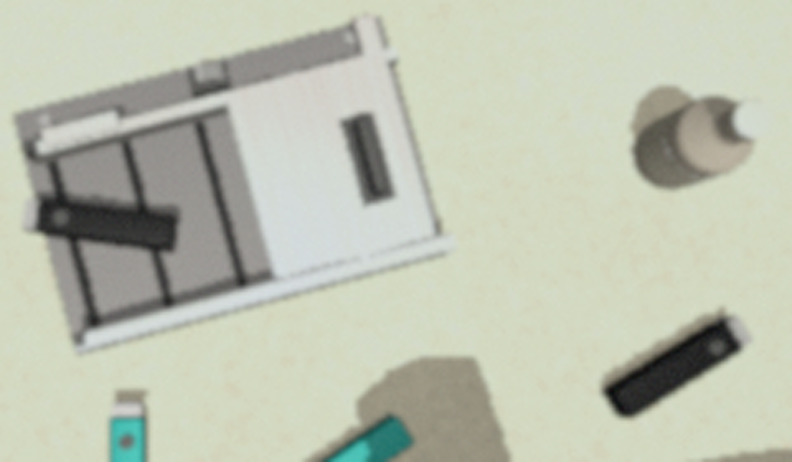

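The crop shows these features:
- **Ridges:** dark lines (52,160)-(95,322), (127,145)-(167,303) and (200,125)-(241,285).
- **Base corner:** (15,117).
- **Tab top:** about (368,158).
- **grip_a:** spans (26,215) to (178,232).
- **grip_b:** spans (615,403) to (742,327).

```bash
python3 - <<'E'
from h import *
from scipy.optimize import least_squares
f=lambda p:[(180+x/3.3,115+y/3.3) for x,y in p]
rid=ray('top0',f([(52,160),(95,322),(127,145),(167,303),(200,125),(241,285)]),18)
cor=ray('top0',f([(15,117)]),10)[0]
th=np.mean([np.arctan2(*(rid[i]-rid[i+1])[[1,0]]) for i in (0,2,4)])
def M(p,xy): c,s=np.cos(p[2]),np.sin(p[2]); return np.array([[c,-s],[s,c]])@xy+p[:2]
def inv(p,w): c,s=np.cos(p[2]),np.sin(p[2]); return np.array([[c,s],[-s,c]])@(w-p[:2])
def res(p):
    o=[inv(p,rid[i][:2])[1]-[133,133,71,71,9,9][i] for i in range(6)]
    return np.r_[o,inv(p,cor[:2])-[118,155]]
q=least_squares(res,[rid[2][0],rid[2][1],th]).x
print('mag',q,res(q).round(1))
tab=ray('top0',f([(368,158)]),88)[0]; print('tab',tab,inv(q,tab[:2]))
print('rail far corner check z68',inv(q,ray('top0',f([(450,243)]),49)[0][:2]), inv(q,ray('top0',f([(78,350)]),10)[0][:2]))
ga=ray('top0',f([(26,215),(178,232)]),50); gb=ray('top0',f([(615,403),(742,327)]),32)
for g in(ga,gb): d=g[0]-g[1]; print(g.round(),g.mean(0),np.hypot(*d[:2]),np.arctan2(d[1],d[0]))
print('ga in mag',inv(q,ga.mean(0)[:2]))
print(proj('top0',np.array([[*M(q,np.array([0,40])),10],[*M(q,np.array([0,102])),10]])))
for l in(40,102):print('lane',M(q,np.array([0,l])))
s=r.state();print(s['time_s'],s['ee_rot'],s['tool_pos'],s['width'])
E
```

```text
mag [6.00010263e+02 3.68525558e+01 2.26137206e-01] [ 0.1 -1.5  0.   0.5  0.4  0.9 -0.  -0.4]
tab [626.97189581 -64.941646    88.        ] [   3.45142108 -105.24769301]
rail far corner check z68 [ -73.04767069 -156.59792574] [-80.16171143 151.23511138]
[[595. 200.  50.]
 [578.  81.  50.]] [586.59542188 140.46835342  50.        ] 119.75558080410009 1.4318933562568568
[[ 434. -262.   32.]
 [ 492. -367.   32.]] [ 462.83032725 -314.32900024   32.        ] 119.34074239298516 2.073429657107312
ga in mag [ 10.1588954  103.98551968]
[[236.37540953 181.88730123]
 [214.09883987 187.62298737]]
lane [591.04167227  75.8341462 ]
lane [577.14035721 136.25561126]
0.1 [[ 9.35600581e-01  3.53059801e-01 -5.74163537e-04]
 [ 3.53060227e-01 -9.35598449e-01  2.00450188e-03]
 [ 1.70522519e-04 -2.07812743e-03 -9.99997826e-01]] [ 220.41283129 -584.05886983  230.15631157] 85.54510041879246
```

Emit:
{"name": "arm_command", "arguments": {"commands": [[1,[0.366,0.724,0],0.17],[1,[0.366,0.724,0],0.17],[1,[0.366,0.724,0],0.17],[1,[0.366,0.724,0],0.17],[1,[0.366,0.724,0],0.17],[1,[0.366,0.724,0],0.17],[1,[0.366,0.724,0],0.17],[1,[0.366,0.724,0],0.17],[1,[0.366,0.724,0],0.17],[1,[0.366,0.724,0],0.17],[1,[0.366,0.724,0],0.17],[1,[0.366,0.724,0],0.17]]}}

```text
time_s: 1.1
tool_pos: [403.9, -221.3, 231.0]
ee_rot: [[0.622, 0.783, -0.001], [0.783, -0.622, 0.0], [-0.0, -0.001, -1.0]]
contact_force: [-1.2, 0.1, 0.6]
width: 85.3
finger_force: 0.0
```

Emit:
{"name": "arm_command", "arguments": {"commands": [[1,[0.366,0.724,-0.16],0.17],[1,[0.366,0.724,-0.16],0.17],[1,[0.366,0.724,-0.16],0.17],[1,[0.366,0.724,-0.16],0.17],[1,[0.366,0.724,-0.16],0.17],[1,[0.366,0.724,-0.16],0.17],[1,[0.366,0.724,-0.16],0.17],[1,[0.366,0.724,-0.16],0.17],[1,[0.366,0.724,-0.16],0.17],[1,[0.366,0.724,-0.16],0.17],[1,[0.366,0.724,-0.16],0.17],[1,[0.366,0.724,-0.16],0.17]]}}

```text
time_s: 2.1
tool_pos: [586.9, 139.3, 149.8]
ee_rot: [[0.14, 0.99, -0.002], [0.99, -0.14, -0.001], [-0.001, -0.002, -1.0]]
contact_force: [-0.3, -0.3, -0.2]
width: 85.3
finger_force: 0.0
```

```bash
python3 - <<'E'
from h import *
s=r.state(); R=s['ee_rot'];R=np.array(R)
print(s['time_s'],s['tool_pos'],np.arctan2(R[1,1],R[0,1]),np.round(s['contact_force'],1))
snap('wrist','w1')
im=cv2.imread('pics/w1.png'); 
P=proj('w1',[[595,200,52],[578,81,52],[586.6,140.5,52],[*s['tool_pos']]]); print(P)
E
```

```text
2.1 [586.93001827 139.26103853 149.80718846] -0.14023291160673934 [-0.3 -0.3 -0.2]
[[261.20525472 122.79634818]
 [260.92771895 253.14767257]
 [261.1686179  192.59825815]
 [262.48774043 247.36476597]]
```

View pics/w1.png

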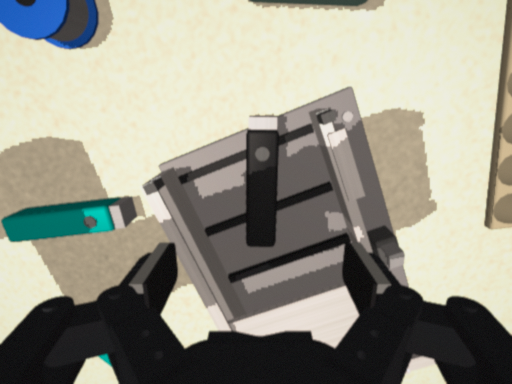

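The wrist view shows grip_a from its collar at (262,117) to its other end at (261,245), about 7 px farther along than predicted. The base plate corners are (350,88) and (162,165). The ridges run (155,185)-(325,123), (205,232)-(333,186) and (230,277)-(350,238).

```bash
cat >> h.py <<'E'
def M(p,xy): c,s=np.cos(p[2]),np.sin(p[2]); return np.array([[c,-s],[s,c]])@np.array(xy)+p[:2]
def inv(p,w): c,s=np.cos(p[2]),np.sin(p[2]); return np.array([[c,s],[-s,c]])@(np.array(w)[:2]-p[:2])
E
python3 - <<'E'
from h import *
from scipy.optimize import least_squares
rid=ray('w1',[(155,185),(325,123),(205,232),(333,186),(230,277),(350,238)],18)
cor=ray('w1',[(350,88),(162,165)],10)
res=lambda p:np.r_[[inv(p,rid[i])[1]-[133,133,71,71,9,9][i] for i in range(6)],inv(p,cor[0])-[118,155],inv(p,cor[1])-[-87,155]]
q=least_squares(res,[600,36.9,.226]).x
print('mag',q,res(q).round(1))
g=ray('w1',[(262,117),(261,245)],52);d=g[0]-g[1];print(g.round(),g.mean(0),np.hypot(*d[:2]),np.arctan2(d[1],d[0]))
for l in(40,102):print('lane',M(q,np.array([0,l])))
q0=[600,36.9,.226]
print(proj('w1',[[*M(q0,[118,155]),10],[*M(q0,[-87,155]),10]]))
E
```

```text
mag [6.03921973e+02 4.14521473e+01 2.22504822e-01] [ 2.6  0.1 -0.3  0.3  1.6  0.7 -4.1 -0.9  4.1 -4.1]
[[596. 204.  52.]
 [579.  89.  52.]] [587.77439363 146.980621    52.        ] 116.23367314946898 1.4238480690605084
lane [595.09503794  80.46605779]
lane [581.41328805 140.93761904]
[[349.38034025  90.933935  ]
 [153.46356671 168.05964321]]
```

Emit:
{"name": "arm_command", "arguments": {"commands": [[1,[0,0.012,-0.08],0],[1,[0,0.012,-0.15],0],[1,[0,0.012,-0.2],0],[1,[0,0.012,-0.23],0],[1,[0,0.012,-0.244],0],[1,[0,0.012,-0.244],0],[-1,[0,0.012,-0.244],0],[-1,[0,0.012,-0.244],0],[-1,[0,0.012,-0.244],0],[-1,[0,0.012,-0.244],0],[-1,[0,0.012,-0.244],0],[-1,[0,0.012,-0.244],0]]}}

```text
time_s: 3.15
tool_pos: [588.1, 145.5, 30.9]
ee_rot: [[0.141, 0.99, 0.003], [0.99, -0.141, 0.0], [0.001, 0.003, -1.0]]
contact_force: [-0.1, 0.1, 4.9]
width: 26.9
finger_force: 60.2
```

Emit:
{"name": "arm_command", "arguments": {"commands": [[-1,[0,0,0],0],[-1,[0,0,0],0],[-1,[0,0,0],0],[-1,[0,0,0],0]]}}

```text
time_s: 3.48
tool_pos: [588.1, 145.5, 30.9]
ee_rot: [[0.141, 0.99, 0.003], [0.99, -0.141, 0.0], [0.001, 0.003, -1.0]]
contact_force: [-0.9, -0.1, 5.6]
width: 26.6
finger_force: 60.2
```

Emit:
{"name": "arm_command", "arguments": {"commands": [[-1,[0,0,0.03],0],[-1,[0,0,0.07],0],[-1,[0,0,0.12],0],[-1,[0,0,0.12],0],[-1,[0,0,0.12],0]]}}

```text
time_s: 3.9
tool_pos: [587.8, 145.6, 90.7]
ee_rot: [[0.141, 0.99, 0.003], [0.99, -0.141, 0.001], [0.001, 0.003, -1.0]]
contact_force: [0.2, 0.1, -1.6]
width: 27.0
finger_force: 59.5
```

```bash
python3 - <<'E'
from h import *
s=r.state(); print(s['tool_pos'],np.round(s['contact_force'],1),s['width'])
snap('wrist','w2')
E
```

```text
[587.84374732 145.59303808  90.65131827] [ 0.2  0.1 -1.6] 27.03400428804038
```

View pics/w2.png

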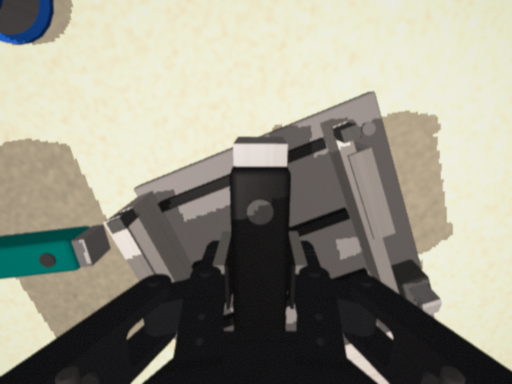

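The grip is held straight, with its collar end at (261,138). The base corners are now clear at (373,93) and (136,188).

```bash
python3 - <<'E'
from h import *
from scipy.optimize import least_squares
g=ray('w2',[(261,138)],110)[0]; h=np.array([np.cos(1.43),np.sin(1.43)])
T=np.array([587.8,145.6]); print('collar end along from tcp',(g[:2]-T)@h)
cor=ray('w2',[(373,93),(136,188)],10); print(np.hypot(*(cor[0]-cor[1])[:2]))
res=lambda p:np.r_[inv(p,cor[0])-[118,155],inv(p,cor[1])-[-87,155]]
q=least_squares(res,[600,36.9,.226]).x; print(q,res(q))
for l in(40,102):print('lane',M(q,np.array([0,l])))
E
```

```text
collar end along from tcp 62.43639360381614
198.87084528548417
[6.05754347e+02 3.95534383e+01 2.34504441e-01] [-3.06457735e+00  8.25792398e-07  3.06457737e+00 -7.55035302e-07]
lane [596.45990595  78.45862264]
lane [582.05352277 138.76165842]
```

Emit:
{"name": "arm_command", "arguments": {"commands": [[-1,[-0.02,-0.014,0.01],-0.382],[-1,[-0.02,-0.014,0.01],-0.382],[-1,[-0.02,-0.014,0.01],-0.382],[-1,[-0.02,-0.014,0.01],-0.382],[-1,[-0.02,-0.014,0.01],-0.382],[-1,[-0.02,-0.014,0.01],-0.382],[-1,[-0.02,-0.014,0.01],-0.382],[-1,[-0.02,-0.014,0.01],-0.382],[-1,[-0.02,-0.014,0.01],-0.382],[-1,[-0.02,-0.014,0.01],-0.382],[-1,[-0.02,-0.014,0.01],-0.382],[-1,[-0.02,-0.014,0.01],-0.382]]}}

```text
time_s: 4.95
tool_pos: [575.1, 138.0, 92.4]
ee_rot: [[0.973, 0.229, -0.003], [0.229, -0.973, -0.001], [-0.004, -0.0, -1.0]]
contact_force: [0.0, -0.4, -1.2]
width: 26.9
finger_force: 59.4
```

```bash
python3 - <<'E'
from h import *
s=r.state(); R=np.array(s['ee_rot']);print(s['tool_pos'],np.arctan2(R[1,1],R[0,1]),np.round(s['contact_force'],1))
snap('top','t3'); im=cv2.imread('pics/t3.png')[115:255,180:420]
cv2.imwrite('pics/c3.png',cv2.resize(cv2.convertScaleAbs(im,alpha=1.5,beta=10),(792,462),interpolation=cv2.INTER_CUBIC))
snap('wrist','w3')
E
```

```text
[575.10565753 137.99282622  92.40405591] -1.3398126128936587 [ 0.  -0.4 -1.2]
```

View pics/w3.png

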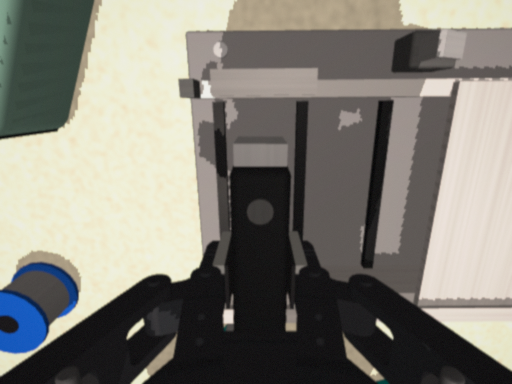

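The grip now points along the lane. The inner edge of the +x rail is at row 98. At its lower end the base edge runs (190,100)-(203,240). The ridges are at (220,105), (301,105) to (299,225), and (384,105) to (368,265).

```bash
python3 - <<'E'
from h import *
q=[603,39.5,.228]
for z,p in((18,[(220,105),(223,195),(301,105),(299,225),(384,105),(368,265)]),(10,[(188,32),(203,235)]),(49,[(300,80),(300,98)]),(56,[(458,85),(420,300)]),(110,[(234,138),(288,138)])):
    print(z,[tuple(inv(q,x).round(1)) for x in ray('w3',p,z)])
print('tcp',inv(q,[575.1,138]))
E
```

```text
18 [(np.float64(68.6), np.float64(132.6)), (np.float64(-0.4), np.float64(132.9)), (np.float64(68.7), np.float64(73.6)), (np.float64(-26.4), np.float64(70.9)), (np.float64(68.8), np.float64(13.1)), (np.float64(-64.1), np.float64(9.3))]
10 [(np.float64(117.6), np.float64(154.2)), (np.float64(-39.6), np.float64(152.8))]
49 [(np.float64(83.5), np.float64(79.1)), (np.float64(73.1), np.float64(78.7))]
56 [(np.float64(80.5), np.float64(-13.1)), (np.float64(-70.3), np.float64(-16.5))]
110 [(np.float64(55.8), np.float64(114.8)), (np.float64(55.8), np.float64(91.3))]
tcp [ -4.91403022 102.25708927]
```

Emit:
{"name": "arm_command", "arguments": {"commands": [[-1,[0.006,0,-0.05],0],[-1,[0.006,0,-0.09],0],[-1,[0.006,0,-0.115],0],[-1,[0.006,0,-0.128],0],[-1,[0.006,0,-0.132],0],[-1,[0.006,0,-0.135],0],[-1,[0.006,0,-0.137],0],[-1,[0.006,0,-0.137],0]]}}

```text
time_s: 5.72
tool_pos: [580.5, 138.4, 26.7]
ee_rot: [[0.974, 0.227, 0.002], [0.227, -0.974, 0.0], [0.002, 0.0, -1.0]]
contact_force: [-0.3, -0.7, -1.3]
width: 26.9
finger_force: 59.4
```

Emit:
{"name": "arm_command", "arguments": {"commands": [[-1,[0,0,-0.003],0],[-1,[0,0,-0.005],0],[-1,[0,0,-0.005],0]]}}

```text
time_s: 5.97
tool_pos: [579.8, 138.2, 23.6]
ee_rot: [[0.974, 0.227, 0.001], [0.227, -0.974, 0.0], [0.001, 0.0, -1.0]]
contact_force: [0.1, -0.6, -1.2]
width: 27.1
finger_force: 59.4
```

Emit:
{"name": "arm_command", "arguments": {"commands": [[-1,[0,0,-0.002],0],[-1,[0,0,-0.004],0],[-1,[0,0,-0.004],0]]}}

```text
time_s: 6.22
tool_pos: [579.9, 138.3, 22.9]
ee_rot: [[0.974, 0.227, -0.0], [0.227, -0.974, -0.0], [-0.0, 0.0, -1.0]]
contact_force: [-3.3, 0.1, 7.6]
width: 26.8
finger_force: 60.5
```

Emit:
{"name": "arm_command", "arguments": {"commands": [[0.0,[0,0,0.002],0],[0.0,[0,0,0.002],0],[0.0,[0,0,0.002],0],[0.0,[0,0,0.002],0],[0.0,[0,0,0.01],0],[0.0,[0,0,0.05],0],[0.0,[0,0,0.12],0],[0.0,[0,0,0.2],0],[0.0,[0,0,0.2],0],[0,[0,0,0.2],0]]}}

```text
time_s: 7.05
tool_pos: [582.6, 138.7, 125.1]
ee_rot: [[0.974, 0.227, 0.008], [0.227, -0.974, 0.001], [0.008, 0.001, -1.0]]
contact_force: [-0.4, 0.0, 0.2]
width: 42.6
finger_force: 0.0
```

```bash
python3 - <<'E'
from h import *
s=r.state(); R=np.array(s['ee_rot']);print(s['tool_pos'],np.arctan2(R[1,1],R[0,1]),np.round(s['contact_force'],1))
snap('wrist','w4')
E
```

```text
[582.61797929 138.71009133 125.06252902] -1.3419045053060834 [-0.4  0.   0.2]
```

View pics/w4.png

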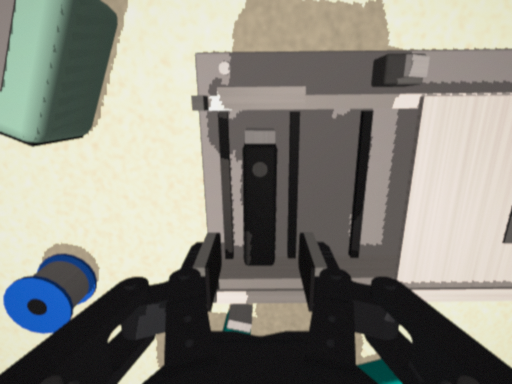

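grip_a lies flat in lane 2, between the ridges at columns 226 and 293. On to grip_b.

Emit:
{"name": "arm_command", "arguments": {"commands": [[0,[-0.02,-0.08,0.06],-0.412],[0.5,[-0.24,-0.905,0.06],-0.412],[1,[-0.24,-0.905,0.06],-0.412],[1,[-0.24,-0.905,0.06],-0.412],[1,[-0.24,-0.905,0.06],-0.412],[1,[-0.24,-0.905,0.06],-0.412],[1,[-0.24,-0.905,0.06],-0.412],[1,[-0.24,-0.905,0.06],-0.412],[1,[-0.24,-0.905,0.06],-0.412],[1,[-0.24,-0.905,0.06],-0.412],[1,[-0.24,-0.905,0.06],-0.412],[1,[-0.24,-0.905,0.06],-0.412]]}}

```text
time_s: 8.1
tool_pos: [457.0, -318.0, 149.4]
ee_rot: [[0.48, -0.877, -0.003], [-0.877, -0.48, -0.0], [-0.001, 0.002, -1.0]]
contact_force: [0.3, -0.4, 0.7]
width: 85.0
finger_force: 0.0
```

Emit:
{"name": "arm_command", "arguments": {"commands": [[1,[0,0,0],0],[1,[0,0,0],0],[1,[0,0,0],0]]}}

```text
time_s: 8.35
tool_pos: [458.6, -312.7, 149.5]
ee_rot: [[0.484, -0.875, -0.003], [-0.875, -0.484, 0.003], [-0.004, 0.001, -1.0]]
contact_force: [0.2, 0.4, 0.4]
width: 85.2
finger_force: 0.0
```

```bash
python3 - <<'E'
from h import *
s=r.state(); R=np.array(s['ee_rot']);print(s['tool_pos'],np.arctan2(R[1,1],R[0,1]),np.round(s['contact_force'],1))
snap('wrist','w5')
print(proj('w5',[[434,-262,34],[492,-367,32]]))
E
```

```text
[ 458.61195995 -312.69837932  149.50771735] -2.6364016560662176 [0.2 0.4 0.4]
[[255.6840347  239.3617645 ]
 [255.06199057 115.37383946]]
```

View pics/w5.png

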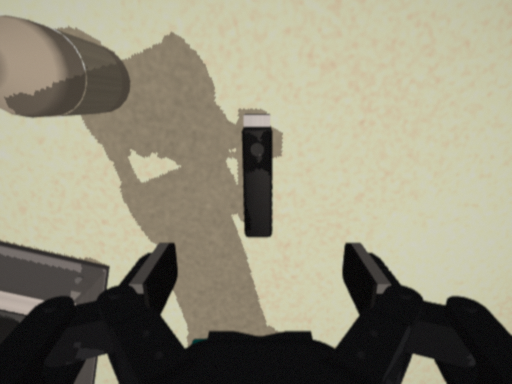

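grip_b runs from (257,114) to (258,236), within about 3 px of the prediction.

Emit:
{"name": "arm_command", "arguments": {"commands": [[1,[0.009,-0.004,-0.08],0],[1,[0.009,-0.004,-0.15],0],[1,[0.009,-0.004,-0.21],0],[1,[0.009,-0.004,-0.25],0],[1,[0.009,-0.004,-0.27],0],[1,[0.009,-0.004,-0.27],0],[-1,[0.009,-0.004,-0.27],0],[-1,[0.009,-0.004,-0.27],0],[-1,[0.009,-0.004,-0.27],0],[-1,[0.009,-0.004,-0.27],0],[-1,[0.009,-0.004,-0.27],0],[-1,[0.009,-0.004,-0.27],0]]}}

```text
time_s: 9.4
tool_pos: [465.3, -317.3, 18.0]
ee_rot: [[0.484, -0.875, 0.003], [-0.875, -0.484, -0.002], [0.003, -0.001, -1.0]]
contact_force: [-0.2, 0.1, 5.4]
width: 26.7
finger_force: 60.9
```

Emit:
{"name": "arm_command", "arguments": {"commands": [[-1,[0,0,0],0],[-1,[0,0,0],0],[-1,[0,0,0],0]]}}

```text
time_s: 9.65
tool_pos: [465.3, -317.3, 18.0]
ee_rot: [[0.484, -0.875, 0.002], [-0.875, -0.484, -0.002], [0.003, -0.001, -1.0]]
contact_force: [0.3, 0.2, 6.8]
width: 26.6
finger_force: 60.9
```

Emit:
{"name": "arm_command", "arguments": {"commands": [[-1,[0,0,0.03],0],[-1,[0,0,0.1],0],[-1,[0,0,0.18],0],[-1,[0.26,0.79,0.224],0.412],[-1,[0.26,0.79,0.224],0.412],[-1,[0.26,0.79,0.224],0.412],[-1,[0.26,0.79,0.224],0.412],[-1,[0.26,0.79,0.224],0.412],[-1,[0.26,0.79,0.224],0.412],[-1,[0.26,0.79,0.224],0.412],[-1,[0.26,0.79,0.224],0.412],[-1,[0.26,0.79,0.224],0.412]]}}

```text
time_s: 10.65
tool_pos: [580.8, 41.4, 125.8]
ee_rot: [[0.998, 0.065, -0.001], [0.065, -0.998, -0.0], [-0.001, -0.0, -1.0]]
contact_force: [-0.1, -1.0, -0.5]
width: 26.3
finger_force: 59.9
```

```bash
python3 - <<'E'
from h import *
s=r.state(); print(s['tool_pos'],s['width'],[round(float(x),2) for x in s['qpos']])
E
```

```text
[580.77082341  41.38844113 125.80792354] 26.255017027066074 [-0.0, 0.35, 1.81, -0.0, 0.98, 1.5]
```

Emit:
{"name": "arm_command", "arguments": {"commands": [[-1,[0.028,0.076,0],0.052],[-1,[0.028,0.076,0],0.052],[-1,[0.028,0.076,-0.05],0.052],[-1,[0.028,0.076,-0.06],0.052],[-1,[0.028,0.076,-0.06],0.052],[-1,[0.028,0.076,-0.06],0.052]]}}

```text
time_s: 11.15
tool_pos: [593.9, 76.9, 95.1]
ee_rot: [[0.975, 0.22, -0.003], [0.22, -0.975, -0.0], [-0.003, -0.0, -1.0]]
contact_force: [-0.1, 0.1, -1.0]
width: 26.8
finger_force: 60.0
```

```bash
python3 - <<'E'
from h import *
s=r.state(); R=np.array(s['ee_rot']);print(s['tool_pos'],np.arctan2(R[1,1],R[0,1]),np.round(s['contact_force'],1)); print(inv([603,39.5,.228],s['tool_pos']))
snap('wrist','w6')
E
```

```text
[593.89911681  76.93494252  95.11875249] -1.3487620550233397 [-0.1  0.1 -1. ]
[-0.40394582 38.5232115 ]
```

View pics/w6.png

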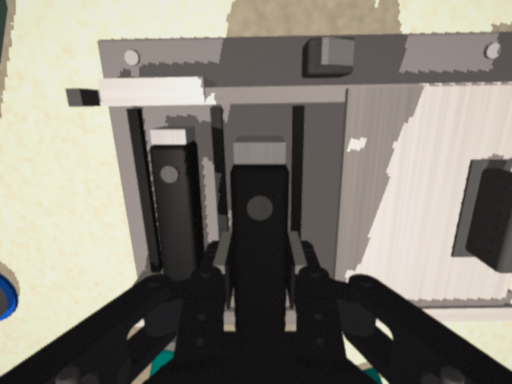

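grip_b sits over lane 1, between the ridges at columns 218 and 297, and is parallel to grip_a. I'll lower it.

Emit:
{"name": "arm_command", "arguments": {"commands": [[-1,[0.005,0.003,-0.05],0.002],[-1,[0.005,0.003,-0.09],0.002],[-1,[0.005,0.003,-0.11],0.002],[-1,[0.005,0.003,-0.12],0.002],[-1,[0.005,0.003,-0.126],0.002],[-1,[0.005,0.003,-0.13],0.002],[-1,[0.005,0.003,-0.132],0.002],[-1,[0.005,0.003,-0.132],0.002]]}}

```text
time_s: 11.87
tool_pos: [598.5, 78.9, 30.9]
ee_rot: [[0.974, 0.227, 0.002], [0.227, -0.974, 0.0], [0.002, 0.0, -1.0]]
contact_force: [0.2, 0.1, -1.2]
width: 26.8
finger_force: 60.0
```

Emit:
{"name": "arm_command", "arguments": {"commands": [[-1,[0,0,-0.002],0],[-1,[0,0,-0.004],0],[-1,[0,0,-0.004],0]]}}

```text
time_s: 12.12
tool_pos: [597.8, 79.0, 28.3]
ee_rot: [[0.974, 0.227, 0.0], [0.227, -0.974, 0.0], [0.0, 0.0, -1.0]]
contact_force: [-1.1, 0.5, -1.7]
width: 26.6
finger_force: 60.0
```

Emit:
{"name": "arm_command", "arguments": {"commands": [[-1,[0,0,-0.002],0],[-1,[0,0,-0.003],0],[-1,[0,0,-0.003],0]]}}

```text
time_s: 12.37
tool_pos: [597.9, 79.0, 28.0]
ee_rot: [[0.974, 0.227, -0.0], [0.227, -0.974, -0.0], [-0.0, -0.0, -1.0]]
contact_force: [-2.2, -0.4, 5.3]
width: 26.4
finger_force: 61.0
```

Emit:
{"name": "arm_command", "arguments": {"commands": [[0,[0,0,0.001],0],[0,[0,0,0.001],0],[0,[0,0,0.001],0],[0,[0,0,0.001],0],[0,[0,0,0.01],0],[0,[0,0,0.05],0],[0,[0,0,0.12],0],[0,[0,0,0.19],0],[0,[0,0,0.2],0],[0,[0,0,0.2],0]]}}

```text
time_s: 13.2
tool_pos: [600.9, 79.1, 130.8]
ee_rot: [[0.974, 0.227, 0.008], [0.227, -0.974, 0.001], [0.008, 0.001, -1.0]]
contact_force: [0.7, 0.0, -0.1]
width: 42.5
finger_force: 0.0
```

Emit:
{"name": "arm_command", "arguments": {"commands": [[-1,[0.076,-0.362,0],0],[-1,[0.076,-0.362,0],0],[-1,[0.076,-0.362,0],0],[-1,[0.076,-0.362,0],0],[-1,[0.076,-0.362,0],0],[-1,[0.076,-0.362,0],0],[-1,[0.076,-0.362,0],0]]}}

```text
time_s: 13.78
tool_pos: [634.4, -103.0, 124.6]
ee_rot: [[0.974, 0.224, -0.003], [0.224, -0.974, 0.001], [-0.003, -0.002, -1.0]]
contact_force: [-0.1, -0.5, 0.4]
width: 0.0
finger_force: 0.0
```

```bash
python3 - <<'E'
from h import *
s=r.state(); R=np.array(s['ee_rot']);print(s['tool_pos'],np.arctan2(R[1,1],R[0,1]),s['width']); print(inv([603,39.5,.228],s['tool_pos']))
snap('wrist','w7'); snap('top','t7')
a=cv2.imread('pics/w7.png'); b=cv2.resize(cv2.imread('pics/t7.png')[115:225,180:330],None,fx=1.92,fy=1.92*384/211.2*1.0 if 0 else 1.92)
b=cv2.copyMakeBorder(b,0,384-b.shape[0],0,0,cv2.BORDER_CONSTANT)
cv2.imwrite('pics/c7.png',np.hstack([a,b])); print(a.shape,b.shape)
E
```

```text
[ 634.36046177 -103.01016706  124.59917347] -1.3444362768615956 0.03433095897345193
[  -1.66266981 -145.91045818]
(384, 512, 3) (384, 288, 3)
```

View pics/c7.png

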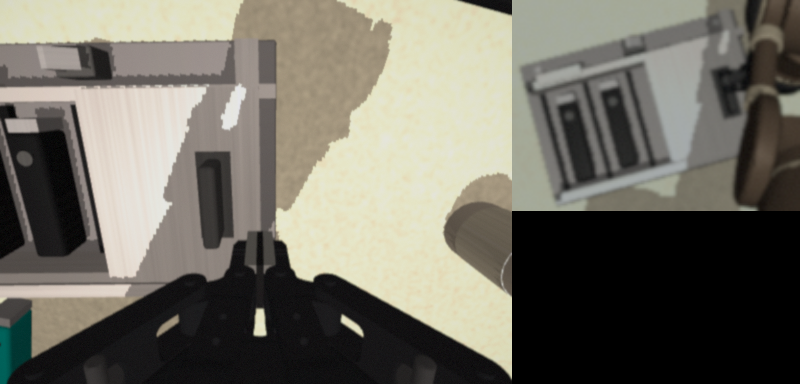

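Both grips lie flat, one in each lane. The shut fingers are just to the right (-y) of the tab, whose edge is at about (222,200), so I'll lower them behind it and push.

Emit:
{"name": "arm_command", "arguments": {"commands": [[-1,[0,0,-0.05],0],[-1,[0,0,-0.09],0],[-1,[0,0,-0.114],0],[-1,[0,0,-0.114],0],[-1,[0,0,-0.114],0]]}}

```text
time_s: 14.3
tool_pos: [634.7, -100.6, 68.5]
ee_rot: [[0.973, 0.229, -0.003], [0.229, -0.973, 0.001], [-0.002, -0.001, -1.0]]
contact_force: [1.0, 1.2, -0.1]
width: -0.2
finger_force: 0.0
```

Emit:
{"name": "arm_command", "arguments": {"commands": [[-1,[-0.003,0.012,0],0],[-1,[-0.006,0.024,0],0],[-1,[-0.009,0.039,0],0],[-1,[-0.013,0.055,0],0],[-1,[-0.016,0.071,0],0],[-1,[-0.02,0.087,0],0],[-1,[-0.024,0.103,0],0],[-1,[-0.028,0.119,0],0],[-1,[-0.031,0.135,0],0],[-1,[-0.035,0.151,0],0],[-1,[-0.039,0.167,0],0],[-1,[-0.039,0.167,0],0]]}}

```text
time_s: 15.3
tool_pos: [616.6, -18.0, 71.1]
ee_rot: [[0.974, 0.229, 0.002], [0.229, -0.974, -0.001], [0.001, 0.002, -1.0]]
contact_force: [-0.2, -1.2, 2.1]
width: 0.1
finger_force: 0.6
```

```bash
python3 - <<'E'
from h import *
s=r.state(); print(s['tool_pos'],inv([603,39.5,.228],s['tool_pos']),np.round(s['contact_force'],1))
snap('wrist','w8')
cv2.imwrite('pics/c8.png',cv2.resize(cv2.imread('pics/w8.png'),(384,288)))
E
```

```text
[616.55821717 -18.01829499  71.06582654] [  0.20649093 -59.09430491] [-0.2 -1.2  2.1]
```

View pics/c8.png

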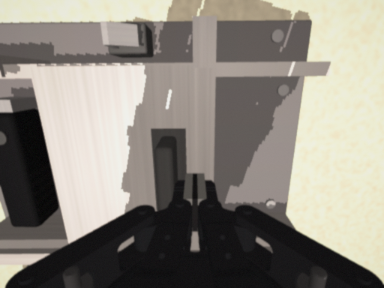

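The gate is moving, with the tab directly ahead of the fingers. That was one picture over the 10 allowed, so from here I'll go by numbers only.

Emit:
{"name": "arm_command", "arguments": {"commands": [[-1,[-0.004,0.016,0],0],[-1,[-0.008,0.032,0],0],[-1,[-0.011,0.048,0],0],[-1,[-0.015,0.064,0],0],[-1,[-0.019,0.08,0],0],[-1,[-0.022,0.096,0],0],[-1,[-0.026,0.11,0],0],[-1,[-0.029,0.122,0],0],[-1,[-0.031,0.132,0],0]]}}

```text
time_s: 16.1
tool_pos: [601.5, 44.6, 70.8]
ee_rot: [[0.974, 0.228, 0.002], [0.228, -0.974, -0.005], [0.001, 0.005, -1.0]]
contact_force: [-1.3, -9.5, 4.2]
width: 0.1
finger_force: 4.7
```

Emit:
{"name": "arm_command", "arguments": {"commands": [[-1,[-0.002,0.008,0],0],[-1,[-0.003,0.012,0],0],[-1,[-0.003,0.012,0],0]]}}

```text
time_s: 16.35
tool_pos: [599.8, 51.4, 70.8]
ee_rot: [[0.974, 0.229, 0.001], [0.229, -0.974, -0.004], [0.0, 0.004, -1.0]]
contact_force: [-0.4, -6.9, 3.4]
width: -0.0
finger_force: 3.7
```

Emit:
{"name": "arm_command", "arguments": {"commands": [[-1,[-0.001,0.005,0],0],[-1,[-0.002,0.01,0],0],[-1,[-0.002,0.01,0],0]]}}

```text
time_s: 16.6
tool_pos: [598.6, 57.0, 70.7]
ee_rot: [[0.974, 0.228, 0.001], [0.228, -0.974, -0.002], [0.0, 0.002, -1.0]]
contact_force: [-0.5, -5.8, 3.7]
width: -0.4
finger_force: 2.5
```

Emit:
{"name": "arm_command", "arguments": {"commands": [[-1,[-0.001,0.004,0],0],[-1,[-0.002,0.008,0],0],[-1,[-0.002,0.008,0],0]]}}

```text
time_s: 16.85
tool_pos: [598.2, 58.9, 70.7]
ee_rot: [[0.973, 0.23, 0.002], [0.23, -0.973, -0.006], [0.001, 0.007, -1.0]]
contact_force: [-0.3, -12.2, 2.9]
width: 0.1
finger_force: 5.9
```

Emit:
{"name": "arm_command", "arguments": {"commands": [[-1,[-0.002,0.008,0],0],[-1,[-0.002,0.008,0],0],[-1,[-0.002,0.008,0],0]]}}

```text
time_s: 17.1
tool_pos: [598.2, 59.1, 70.9]
ee_rot: [[0.973, 0.231, 0.004], [0.231, -0.973, -0.012], [0.001, 0.013, -1.0]]
contact_force: [2.0, -22.1, 1.8]
width: 0.3
finger_force: 10.8
```

Emit:
{"name": "arm_command", "arguments": {"commands": [[-1,[-0.001,0.006,0],0],[-1,[-0.001,0.006,0],0],[-1,[-0.001,0.006,0],0]]}}

```text
time_s: 17.35
tool_pos: [598.2, 59.3, 70.9]
ee_rot: [[0.973, 0.232, 0.005], [0.232, -0.972, -0.017], [0.001, 0.017, -1.0]]
contact_force: [1.8, -29.5, 1.7]
width: -0.2
finger_force: 14.5
```

The gate is hard against its stops: the force rises to 29 N with no movement. I'll back off, rise clear and check.

Emit:
{"name": "arm_command", "arguments": {"commands": [[-1,[0.004,-0.02,0],0],[-1,[0.012,-0.05,0],0],[-1,[0.018,-0.08,0],0],[-1,[0.018,-0.08,0],0],[-1,[0.018,-0.08,0.08],0],[-1,[0.018,-0.08,0.16],0],[-1,[0.018,-0.08,0.24],0],[-1,[0,-0.15,0.26],0],[-1,[0,-0.25,0.26],0],[-1,[0,-0.35,0.26],0],[-1,[0,-0.4,0.26],0],[-1,[0,-0.4,0.26],0]]}}

```text
time_s: 18.35
tool_pos: [595.9, -137.0, 200.3]
ee_rot: [[0.975, 0.222, 0.002], [0.222, -0.975, -0.004], [0.001, 0.004, -1.0]]
contact_force: [0.9, -0.2, 0.6]
width: -0.0
finger_force: 0.0
```

Emit:
{"name": "arm_command", "arguments": {"commands": [[-1,[-0.1,-0.12,0],0],[-1,[-0.2,-0.2,0],0],[-1,[-0.3,-0.28,0],0],[-1,[-0.4,-0.35,0],0],[-1,[-0.4,-0.4,0],0],[-1,[-0.4,-0.4,0],0],[-1,[-0.4,-0.4,0],0],[-1,[-0.4,-0.4,0],0],[-1,[-0.4,-0.4,0],0]]}}

```text
time_s: 19.1
tool_pos: [395.0, -331.0, 199.7]
ee_rot: [[0.975, 0.223, 0.001], [0.223, -0.975, 0.001], [0.001, -0.001, -1.0]]
contact_force: [0.1, 0.2, -0.4]
width: -0.0
finger_force: 0.0
```

```bash
python3 - <<'E'
from h import *
s=r.state(); print(s['time_s'],s['tool_pos'],np.round(s['contact_force'],1))
snap('top','t9'); g=cv2.cvtColor(cv2.imread('pics/t9.png'),cv2.COLOR_BGR2GRAY)
q=[603,39.5,.228]
# brightness along mag y: at tab-top height (z88,x=3) and plate height (z56,x=50)
for x,z,ys in((0,88,range(14,68,3)),(45,56,range(-110,150,8)),(-45,56,range(-110,150,8)),(100,58,range(-24,28,3))):
    P=proj('t9',[[*M(q,[x,y]),z] for y in ys]).astype(np.float32)
    v=cv2.remap(g,P[:,0].copy(),P[:,1].copy(),cv2.INTER_LINEAR).ravel()
    print(x,z,list(zip(ys,v.tolist())))
E
```

```text
19.1 [ 395.00847384 -330.98653281  199.66758397] [ 0.1  0.2 -0.4]
0 88 [(14, 135), (17, 136), (20, 135), (23, 132), (26, 111), (29, 72), (32, 46), (35, 48), (38, 56), (41, 56), (44, 54), (47, 58), (50, 81), (53, 116), (56, 133), (59, 135), (62, 136), (65, 136)]
45 56 [(-110, 89), (-102, 89), (-94, 89), (-86, 89), (-78, 89), (-70, 90), (-62, 90), (-54, 90), (-46, 90), (-38, 90), (-30, 90), (-22, 90), (-14, 90), (-6, 90), (2, 89), (10, 133), (18, 135), (26, 133), (34, 134), (42, 134), (50, 134), (58, 132), (66, 133), (74, 133), (82, 134), (90, 134), (98, 134), (106, 134), (114, 134), (122, 133), (130, 133), (138, 97), (146, 98)]
-45 56 [(-110, 92), (-102, 93), (-94, 92), (-86, 92), (-78, 92), (-70, 92), (-62, 93), (-54, 93), (-46, 94), (-38, 93), (-30, 92), (-22, 93), (-14, 93), (-6, 93), (2, 93), (10, 136), (18, 136), (26, 136), (34, 136), (42, 137), (50, 137), (58, 136), (66, 137), (74, 135), (82, 136), (90, 136), (98, 136), (106, 136), (114, 136), (122, 137), (130, 134), (138, 98), (146, 104)]
100 58 [(-24, 79), (-21, 70), (-18, 81), (-15, 93), (-12, 96), (-9, 96), (-6, 96), (-3, 99), (0, 100), (3, 93), (6, 111), (9, 129), (12, 133), (15, 133), (18, 128), (21, 111), (24, 93), (27, 88)]
```

The plate spans magazine y of about 6 to 135, and the tab is at about 40, so the gate is fully home. The ear is past the catch, and the arm touches nothing.

```bash
python3 -c "
from bench import r
print(r.sign_off())"
```

```text
the job is handed in; nothing more can be done
None
```

Both grips lie flat, one in each lane, the gate is fully home with its ear past the catch (catch position inferred from that; I did not see or feel it click), the arm let go, and the job is handed in; I viewed 11 pictures, one over the limit of 10.

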